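Line up the kiln posts by size on the drying board

ROBOT

A 6-joint arm with a two-finger parallel gripper is mounted at the origin on the work surface. World frame = base frame: x ahead of the robot, y to its left, z up, the work surface at z = 0. Lengths are in m, angles in rad, forces in N, time in s.
With the tool pointing down it reaches from about 0.25 to 0.775 m from the base axis. Payload 4 kg.
Tool frame: the origin (TCP) lies at the very end of the fingers, on their centre line; the grasp point (between the pads) lies 19 mm behind it (robot.tcp_to_grasp is the distance from the TCP to the grasp point, in m); z points along the fingers, y is the line along which they close (so a half turn about z gives the same grasp; the last joint's range is limited). The gripper opens to 94 mm and grips with 3 to 60 N. Pads are 16 mm wide; open, the fingers measure 119 mm over their backs; the gripper's body (75 mm by 177 mm) begins 78 mm behind the grasp point.
Start: joints at [-0.103, 0.087, 1.371, -0, 1.684, -0.103], TCP at [0.55, -0, 0.206] pointing down, gripper open.
Joint ranges: [-3.1, 3.1], [-0.76, 2.03], [0.27, 2.55], [-1.08, 4.22], [0.17, 2.65], [-2.57, 2.57]. Speed limits (rad/s): [2.79, 2.79, 3.14, 3.14, 3.14, 3.14].

INTERFACE

Orientations are given as [roll, pitch, yaw] about the fixed x, y, z axes, in that order (R = Rz(yaw) Ry(pitch) Rx(roll)).
In Python, from bench import robot, cams, close_job gives the robot as it stands (robot), with the cameras (cams) and the job as plain functions.
- The arm moves only by the tool send_path, called after "Call:" in YAML: its name, and indented under it one key for each argument. Schema: {"type":"object","properties":{"plan":{"type":"array","items":{"type":"array","items":{"type":"number"},"minItems":5,"maxItems":5},"minItems":1,"maxItems":20},"only":{"type":"string"},"quiet":{"type":"boolean"},"lines":{"type":"string"}},"required":["plan"],"additionalProperties":false}. plan is a list of rows, 1 to 20 of them, each of 5 numbers: the finger opening in m, then dx, dy, dz in shares of 0.6 m (1.0 is 0.6 m), then a turn about the tool's z in fractions of the full range, 1 being 90 degrees; each row shifts and turns the commanded pose from where the row before left it, along the tool's axes as they then stand; what a row does not reach is not made up. A row lasts 1/12 s, in which the tool goes at most 0.0417 m and 0.125 rad, less where a joint would pass 70% of its speed; a pose out of reach is approached as far as the arm can. The fingers move at their own pace and stop on an object; the grip force is fixed at half the most. Time passes only in rows, so rows that do not move let the fingers close. The tool returns the time, the measured TCP pose, the force, the opening and the grip force at its end. only (a regular expression) keeps the lines of the reply that match it, lines (a string "A,B") keeps lines A to B, and quiet returns only ok. A shift or turn number past 1, either way, is cut back to 1. Input that does not fit is refused with a message, and nothing moves.
- robot.get_obs(): the state, without advancing time (a new reading comes with each control period).
- cams.snapshot(name): name is "scene" or "side" or "wrist"; returns a dict with "color" (420x560x3 uint8, blue, green, red), "fx", "fy", "cx", "cy" (pixels), "extrinsics" (4x4, takes a point from world to camera coordinates). Camera axes: x right, y down, z forward; pixel columns grow to the right and rows downward; lengths in m; the calibration is good to about 2 mm. A picture is of the moment at which its call begins. There is no depth.
- close_job(): hands the job in; it is judged then, once.
The state is a dict: "time": time; "joint_positions": joint angles; "qvel": joint speeds; "joint_torque": joint torques, N m; "tool_pos": TCP position; "ee_rot": TCP orientation; "wrist_force": force on the tool from outside, world axes, zero at the start; "wrist_torque": the same for the moment, N m; "width": finger opening in m; "finger_force": force on a finger pad.
Only numpy, scipy, OpenCV 4.12 (cv2) and the standard library are available. Lean on these libraries where they do the work, as an engineer would, in place of code of your own. Each camera call takes 0.05 s, during which the arm holds its last target. There are 200 camera calls.

TASK

Line up the four clay kiln posts in order of size on the drying board, each standing upright in the middle of its own white disc, with the smallest on the disc at the end nearest the grey mould and the largest at the far end. One post is still sunk in the mould: press the mould's lever fully down to raise it, then lift it out. Do not let any post topple over.

Things in the scene. Friction and masses are not known exactly. Their poses are not given: they have to be found in the camera images.
- post_s: The smallest kiln post: upright plain cylinder of cream fired clay with a small dark bore mark in its top, diameter 30 mm, height 40 mm; origin at the centre of its underside, z up its axis. Stands loose on the table (z = 0) at the start.
- post_m: The second smallest kiln post: upright plain cylinder of cream fired clay with a small dark bore mark in its top, diameter 38 mm, height 46 mm; origin at the centre of its underside, z up its axis. Stands loose on the table (z = 0) at the start.
- post_l: The second largest kiln post: upright plain cylinder of cream fired clay with a small dark bore mark in its top, diameter 46 mm, height 52 mm; origin at the centre of its underside, z up its axis. Starts sunk in the mould (underside at z = 20 mm, its top 2 mm above the mould), not grippable until the lever is pressed, which lifts it 26 mm; it then stays up.
- post_xl: The largest kiln post: upright plain cylinder of cream fired clay with a small dark bore mark in its top, diameter 54 mm, height 58 mm; origin at the centre of its underside, z up its axis. Stands loose on the table (z = 0) at the start.
- disc_1: Target: white round disc, diameter 64 mm, 6 mm thick, fixed on the wooden drying board, first of the row of four counted from +y (robot's left); origin at the centre of its underside, 18 mm above the table; its flat top, where a post stands, is at z = 24 mm. Discs are 80 mm apart; own y axis along the row towards disc_1.
- disc_2: Target: white round disc, diameter 64 mm, 6 mm thick, fixed on the wooden drying board, second of the row of four counted from +y (robot's left); origin at the centre of its underside, 18 mm above the table; its flat top, where a post stands, is at z = 24 mm. Discs are 80 mm apart; own y axis along the row towards disc_1.
- disc_3: Target: white round disc, diameter 64 mm, 6 mm thick, fixed on the wooden drying board, third of the row of four counted from +y (robot's left); origin at the centre of its underside, 18 mm above the table; its flat top, where a post stands, is at z = 24 mm. Discs are 80 mm apart; own y axis along the row towards disc_1.
- disc_4: Target: white round disc, diameter 64 mm, 6 mm thick, fixed on the wooden drying board, fourth of the row of four counted from +y (robot's left); origin at the centre of its underside, 18 mm above the table; its flat top, where a post stands, is at z = 24 mm. Discs are 80 mm apart; own y axis along the row towards disc_1.
- press: Grey mould: fixed block 90 x 90 x 70 mm high beyond the left or right end of the board. Origin on the table under its round pocket; z up. On its -x side (towards the robot) a lever ends in a black pad 44 mm (x) by 32 mm (y). Centre of the pad's top in this frame: (-155, 0, 69) mm with the lever up, (-169, 0, 28) mm fully down; it turns about (-65, 0, 16) mm. Pocket 48 mm wide, 50 deep.
- ejector (a joint): The mould's ejector lever: 0 rad up (post seated), 0.42 rad fully down (post raised about 26 mm). Pressing the pad takes about 4 N; the lever is stiff and stays where it is left.

How it is judged:
By the outcome, as a careful person would: the job done as asked, in the order asked, and still so for the second after the job is handed in, with the robot touching nothing.
It also fails if it takes over 107 s, if anything falls off the work surface, if the arm or the gripper's body presses on something with over 40 N, if the wrist force passes 120 N, or if a joint passes its speed limit or range.

## Working session

There is one attempt and no reset: what is moved stays moved. The work goes in short steps, Python scripts to look and compute and a tool call to move; the robot and the scene stay as the last step left them, time stands still between calls to the robot, and variables do not carry over. Pictures are saved under pics/ and viewed, at most 14 in all, crops included, and the job is handed in when it is done.

```bash
ls; mkdir -p pics
```

Run:
```python
from bench import robot, cams, close_job
import cv2,numpy as np
o=robot.get_obs();print(o['time'],o['tool_pos'],o['ee_rot'],o['width'])
for n in("scene","side"):
    s=cams.snapshot(n);cv2.imwrite(f"pics/{n}0.png",s['color'])
    np.savez(f"pics/{n}0.npz",**s)
    E=np.array(s['extrinsics']);print(n,s['fx'],s['cx'],s['cy'],-E[:3,:3].T@E[:3,3],E[:3,:3].round(3).tolist())
```

```text
bench.py
pics
0.0 [5.49441653e-01 5.97483901e-05 2.04318526e-01] [-3.13940404e+00 -2.31102993e-04  1.57077513e+00] 0.09403267013972919
scene 546.125222068654 280.1408865578823 210.62738120437507 [1.2646553  0.33677293 0.84260355] [[-0.412, 0.911, -0.011], [0.66, 0.29, -0.693], [-0.628, -0.293, -0.721]]
side 405.1790422954431 278.4658290165624 206.03489060174024 [ 0.19530111 -0.56367433  0.62932435] [[0.844, -0.537, -0.021], [-0.358, -0.532, -0.767], [0.4, 0.655, -0.641]]
```

View pics/scene0.png

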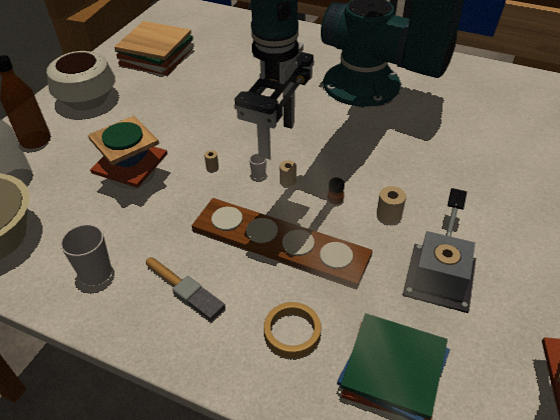

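View pics/side0.png

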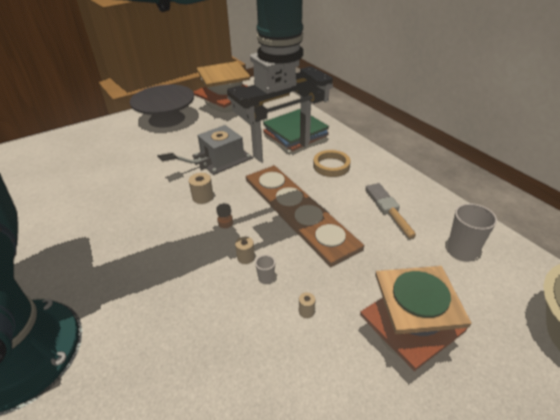

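The scene camera looks back at the robot, so +y runs to the right. The mould (446,262) is at +y, next to disc_1 at (336,254). In the scene view the S post is at (211,155), M at (288,167), XL at (391,193) and the L top at (447,254). The other small items are distractors.

Create h.py:
```python
import cv2,numpy as np
def cast(s,uv,z):
    uv=np.atleast_2d(np.asarray(uv,float));E=np.array(s['extrinsics']);R=E[:3,:3];c=-R.T@E[:3,3]
    d=np.c_[(uv[:,0]-s['cx'])/s['fx'],(uv[:,1]-s['cy'])/s['fy'],np.ones(len(uv))]@R
    return c+d*((z-c[2])/d[:,2])[:,None]
def tri(ss,uvs):
    A=[];b=[]
    for s,uv in zip(ss,uvs):
        p=cast(s,uv,0)[0];E=np.array(s['extrinsics']);c=-E[:3,:3].T@E[:3,3]
        d=(p-c)/np.linalg.norm(p-c);M=np.eye(3)-np.outer(d,d);A.append(M);b.append(M@c)
    return np.linalg.lstsq(np.vstack(A),np.hstack(b),rcond=None)[0]
def proj(s,p):
    E=np.array(s['extrinsics']);q=E[:3,:3]@p+E[:3,3];return np.array([s['fx']*q[0]/q[2]+s['cx'],s['fy']*q[1]/q[2]+s['cy']])
def blob(mask,seed):
    n,l,st,c=cv2.connectedComponentsWithStats(mask.astype('uint8'))
    k=min(range(1,n),key=lambda i:np.hypot(*(c[i]-seed))+(100 if st[i,4]<4 else 0))
    return c[k],st[k,4],l==k
def circ(pts):  # algebraic circle fit
    A=np.c_[2*pts[:,:2],np.ones(len(pts))];x=np.linalg.lstsq(A,(pts[:,:2]**2).sum(1),rcond=None)[0]
    return x[:2],2*np.sqrt(x[2]+x[0]**2+x[1]**2)
```

Run:
```python
from h import *
S={n:dict(np.load(f"pics/{n}0.npz")) for n in("scene","side")}
seeds={'scene':dict(s=(211,154),m=(288,166),xl=(391,192),l=(447,254)),'side':dict(s=(307,298),m=(245,241),xl=(201,180),l=(220,135))}
tiles=[]
for n in S:
    for k,(u,v) in seeds[n].items():
        tiles.append(cv2.resize(S[n]['color'][v-20:v+20,u-20:u+20],(200,200),interpolation=cv2.INTER_NEAREST))
cv2.imwrite('pics/t.png',np.vstack([np.hstack(tiles[:4]),np.hstack(tiles[4:])]))
for n in S:
    im=S[n]['color'].astype(int);sat=im.max(2)-im.min(2);v=im.max(2)
    for seed in ([(336,254),(298,241),(262,230),(227,217)] if n=='scene' else [(271,180),(289,197),(308,214),(330,235)]):
        m=(sat<45)&(v>(60 if n=='scene' else 75))
        w=np.zeros_like(m);w[seed[1]-18:seed[1]+18,seed[0]-21:seed[0]+21]=1
        c,a,mk=blob(m&w,seed);ct=max(cv2.findContours(mk.astype('uint8'),0,1)[0],key=len)[:,0]
        print(n,seed,c.round(1),a,*[np.round(q,4) for q in circ(cast(S[n],ct,.024))])
```

```text
scene (336, 254) [335.9 255.2] 716 [0.6155 0.1508] 0.0641
scene (298, 241) [300.2 238.5] 860 [0.6018 0.0728] 0.0769
scene (262, 230) [261.5 229.7] 580 [ 0.6142 -0.0092] 0.0623
scene (227, 217) [226.7 218. ] 572 [ 0.6137 -0.0885] 0.0629
side (271, 180) [271.5 180. ] 339 [0.6142 0.1513] 0.0657
side (289, 197) [291.3 200.1] 1098 [0.6147 0.0642] 0.1163
side (308, 214) [305.1 211. ] 1231 [0.6141 0.0064] 0.1162
side (330, 235) [330.  235.3] 529 [ 0.6126 -0.0888] 0.0642
```

View pics/t.png

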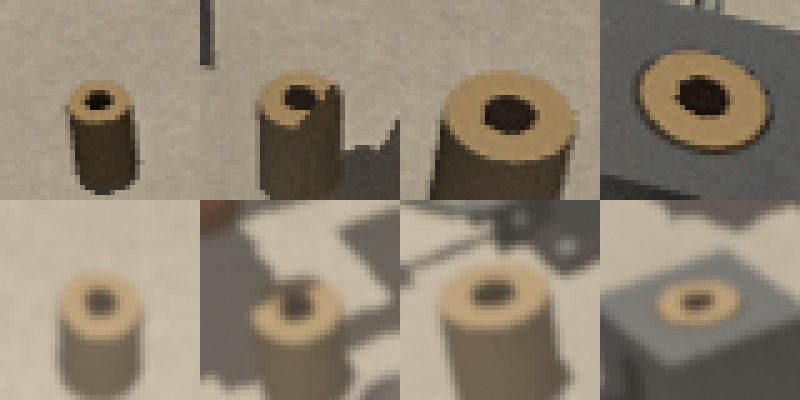

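Clear bore marks are visible on all four tops. The discs fit 64 mm circles, and discs 1 and 4 are 240 mm apart, as they should be. Next I'll get the post positions from the bores, then the lever pad.

Run:
```python
from h import *
S={n:dict(np.load(f"pics/{n}0.npz")) for n in("scene","side")}
sc,sd=S['scene'],S['side']
P=dict(s=((210.0,153.8),(306.5,297.9),.04),m=((287.5,165.1),(243.9,241.7),.046),xl=((392.7,194.5),(199.1,178.1),.058),l=((447.1,252.9),(218.9,134.7),.072))
for k,(a,b,z) in P.items():
    # refine dark bore in scene
    im=sc['color'].max(2);u,v=map(round,a);w=im[v-5:v+6,u-6:u+7].astype(float)
    m=w<w.min()+40;yy,xx=np.nonzero(m);a2=(xx.mean()+u-6,yy.mean()+v-5)
    print(k,np.round(a2,1),'tri',tri([sc,sd],[a,b]).round(4),'scene',cast(sc,a,z)[0][:2].round(4),'side',cast(sd,b,z)[0][:2].round(4))
# pad
for n,seed in(('scene',(457,197)),('side',(167,156))):
    im=S[n]['color'].max(2);c,ar,mk=blob(im<50 if n=='scene' else im<65,seed);print(n,c,ar,cast(S[n],c,.069)[0])
tiles=[cv2.resize(S['scene']['color'][180:310,395:485],(360,520),interpolation=1),cv2.resize(S['side']['color'][120:185,150:250],(400,260),interpolation=1)]
tiles[1]=np.vstack([tiles[1],np.zeros((260,400,3),'uint8')]);cv2.imwrite('pics/mould.png',np.hstack(tiles))
```

```text
s [211.2 155.7] tri [ 0.4672 -0.2074  0.0423] scene [ 0.4656 -0.2095] side [ 0.4677 -0.2052]
m [290.  166.4] tri [ 0.4393 -0.028   0.049 ] scene [ 0.4368 -0.0298] side [ 0.4402 -0.0245]
xl [392.3 194.5] tri [0.4483 0.2103 0.0608] scene [0.4462 0.2095] side [0.4493 0.2151]
l [447.  252.9] tri [0.5693 0.3452 0.0752] scene [0.5679 0.3445] side [0.5712 0.3526]
scene [456.5915493  198.44014085] 284 [0.41749652 0.33100975 0.069     ]
side [166.42462845 117.02547771] 471 [0.49014038 0.5401783  0.069     ]
```

View pics/mould.png

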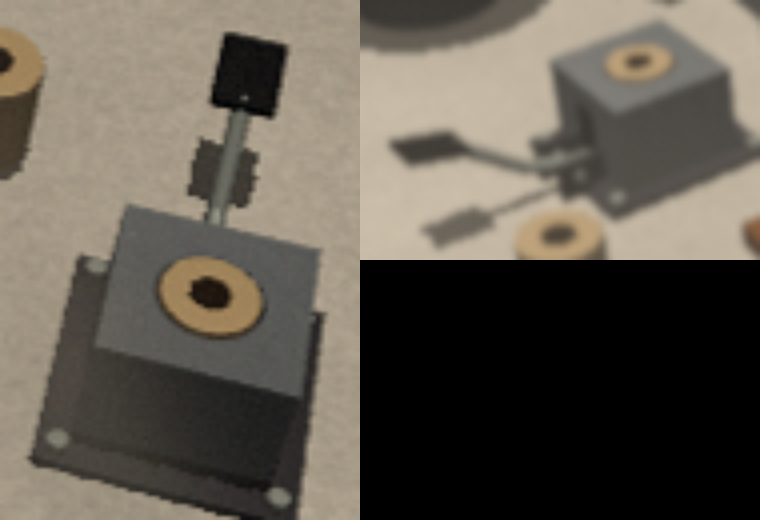

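Each post's height agrees with its triangulated height to within 3 mm. The pad is near (0.417,0.331) and the pocket near (0.569,0.345), about 152 mm apart against 155 expected. Next I'll move over the lever pad with the fingers closed.

The manual's scale: shifts go in shares of 0.6 m and turns go in shares of 90 degrees. Converting my numbers, 0.036 m is 0.06, -0.0147 m is -0.0245.

Call:
send_path:
  plan:
    - [0, 0.06, -0.0245, 0, 0]
    - [0, 0.06, -0.0245, 0, 0]
    - [0, 0.06, -0.0245, 0, 0]
    - [0, 0.06, -0.0245, 0, 0]
    - [0, 0.06, -0.0245, 0, 0]
    - [0, 0.06, -0.0245, 0, 0]
    - [0, 0.06, -0.0245, 0, 0]
    - [0, 0.06, -0.0245, 0, 0]
    - [0, 0.06, -0.0245, 0, 0]
    - [0, 0, 0, 0, 0]
    - [0, 0, 0, 0, 0]

```text
time: 1.02
tool_pos: [0.4165, 0.3253, 0.2047]
ee_rot: [-3.141, 0.001, 1.575]
wrist_force: [0.8, -0.6, -0.5]
width: 0.0242
finger_force: 0.0
```

Run:
```python
from bench import robot, cams, close_job
from h import *
for n in("wrist","scene","side"):
    s=cams.snapshot(n);np.savez(f"pics/{n}1.npz",**s);cv2.imwrite(f"pics/{n}1.png",s['color'])
    E=np.array(s['extrinsics']);print(n,(-E[:3,:3].T@E[:3,3]).round(3),E[2,:3].round(3),s['fx'])
    if n!='wrist':print(proj(s,np.array([.417,.331,.069])))
```

```text
wrist [0.416 0.402 0.385] [-0.001 -0.265 -0.964] 297.43329072988666
scene [1.265 0.337 0.843] [-0.628 -0.293 -0.721] 546.125222068654
[456.63855741 198.27834834]
side [ 0.195 -0.564  0.629] [ 0.4    0.655 -0.641] 405.1790422954431
[168.22852622 156.63798679]
```

View pics/wrist1.png

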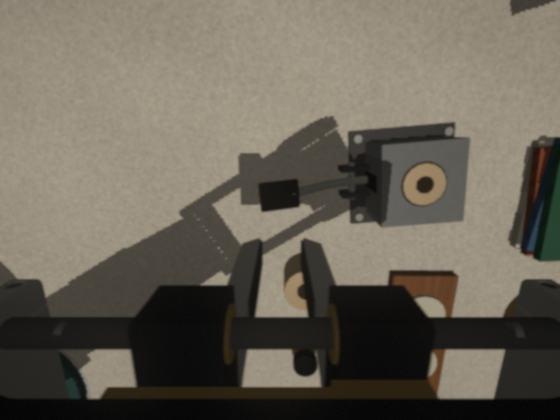

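The wrist view shows the pad at (279,195), the L bore at (425,184), XL at about (300,290) and disc_1 at (428,305). I'll cast these onto their planes.

Run:
```python
from h import *
s=dict(np.load("pics/wrist1.npz"));im=s['color']
v=im.max(2)
for n,z,seed,m in(('pad',.069,(279,195),v<30),('bore',.072,(425,184),v<60)):
    w=np.zeros_like(m);w[seed[1]-22:seed[1]+22,seed[0]-26:seed[0]+26]=1
    if n=='bore':w[:]=0;w[seed[1]-12:seed[1]+12,seed[0]-12:seed[0]+12]=1
    c,a,mk=blob(m&w,seed);print(n,c,a,cast(s,c,z)[0].round(4))
hsv=cv2.cvtColor(im,cv2.COLOR_BGR2HSV);m=(hsv[...,1]>75)&(hsv[...,2]>110);w=np.zeros_like(m);w[155:215,395:455]=1
c,a,mk=blob(m&w,(425,184));ct=cv2.findContours(mk.astype('uint8'),0,1)[0][0][:,0];print('top',c,a,circ(cast(s,ct,.072)))
# scene now: m bore & others
sc=dict(np.load("pics/scene1.npz"))
h=cv2.cvtColor(sc['color'],cv2.COLOR_BGR2HSV)
for k,seed,z,r in(('s',(211,154),.04,8),('m',(288,166),.046,10),('xl',(392,194),.058,15),('l',(447,253),.072,15)):
    m=(h[...,1]>80)&(h[...,2]>115);w=np.zeros_like(m);w[seed[1]-r:seed[1]+r,seed[0]-r:seed[0]+r]=1
    c,a,mk=blob(m&w,seed);ct=cv2.findContours(mk.astype('uint8'),0,1)[0];ct=max(ct,key=len)[:,0]
    q=circ(cast(sc,ct,z));print(k,c.round(1),a,q[0].round(4),q[1].round(4))
```

```text
pad [278.83495146 194.27292341] 927 [0.4134 0.3339 0.069 ]
bore [424.68639053 184.39053254] 169 [0.5685 0.3458 0.072 ]
top [423.96692776 183.61009574] 1149 (array([0.56780429, 0.34614345]), np.float64(0.04399860688722663))
s [210.3 153.9] 59 [ 0.4652 -0.2089] 0.0256
m [287.6 165.4] 111 [ 0.4374 -0.0292] 0.0335
xl [392.5 194.8] 293 [0.4466 0.2092] 0.0501
l [447.2 253.4] 293 [0.5685 0.3447] 0.0423
```

Converted, 0.032 m is 0.0533, 0.008 m is 0.0133.

Call:
send_path:
  plan:
    - [0, 0.0133, -0.0083, 0.0533, 0]
    - [0, 0, 0, 0.0533, 0]
    - [0, 0, 0, 0.0533, 0]
    - [0, 0, 0, 0.0333, 0]
    - [0, 0, 0, 0, 0]
    - [0, 0, 0, 0.0133, 0]
    - [0, 0, 0, 0.0083, 0]
    - [0, 0, -0.0017, 0.0083, 0]
    - [0, 0, -0.0017, 0.0083, 0]
    - [0, 0, -0.0017, 0.0083, 0]
    - [0, 0, -0.0017, 0.0083, 0]
    - [0, 0, 0, 0, 0]

```text
time: 2.17
tool_pos: [0.4083, 0.3324, 0.0565]
ee_rot: [-3.141, -0.001, 1.571]
wrist_force: [-0.1, -0.0, 0.4]
width: 0.0004
finger_force: 0.2
```

Converted, 0.005 m is 0.0083, -0.001 m is -0.0017.

Call:
send_path:
  plan:
    - [0, 0, -0.0017, 0.0083, 0]
    - [0, 0, -0.0017, 0.0083, 0]
    - [0, 0, -0.0017, 0.0083, 0]

```text
time: 2.42
tool_pos: [0.4046, 0.3323, 0.0422]
ee_rot: [-3.14, -0.0, 1.571]
wrist_force: [-6.0, -1.3, 6.4]
width: 0.0003
finger_force: 3.2
```

Run:
```python
from bench import robot, cams, close_job
import cv2
s=cams.snapshot("scene");c=s['color'];cv2.imwrite("pics/p1.png",cv2.resize(c[150:310,370:490],(480,640)[0:2],interpolation=1)[:600])
```

```text
(no output)
```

View pics/p1.png

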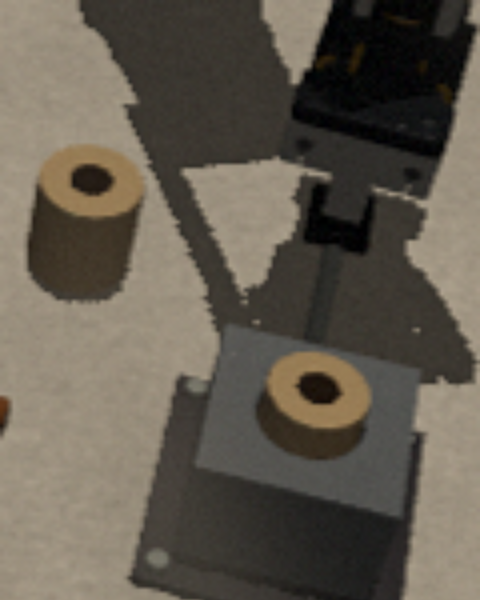

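The lever is moving and the post is rising. In the crop, the fingers are on the pad at (340,230) and the post stands proud of the mould. I'll keep pressing.

Converted, 0.005 m is 0.0083, 0.003 m is 0.005.

Call:
send_path:
  plan:
    - [0, 0, -0.0017, 0.0083, 0]
    - [0, 0, -0.0017, 0.0083, 0]
    - [0, 0, -0.0017, 0.005, 0]

```text
time: 2.72
tool_pos: [0.4026, 0.3323, 0.0287]
ee_rot: [3.141, -0.0, 1.571]
wrist_force: [-2.8, -1.4, 14.8]
width: 0.0003
finger_force: 7.9
```

Call:
send_path:
  plan:
    - [0, 0, 0, 0.005, 0]
    - [0, 0, 0, 0, 0]

```text
time: 2.88
tool_pos: [0.4027, 0.3324, 0.0285]
ee_rot: [3.141, -0.001, 1.571]
wrist_force: [-7.3, -3.6, 16.0]
width: 0.0003
finger_force: 8.6
```

Converted, 0.004 m is 0.0067.

Call:
send_path:
  plan:
    - [0, 0, 0, 0.0067, 0]
    - [0, 0, 0, 0, 0]
    - [0, 0, 0, 0, 0]

```text
time: 3.13
tool_pos: [0.4028, 0.3325, 0.0282]
ee_rot: [3.14, -0.001, 1.571]
wrist_force: [-14.2, -8.0, 31.9]
width: 0.0002
finger_force: 17.2
```

Call:
send_path:
  plan:
    - [0, 0, 0, -0.0667, 0]
    - [0, 0, 0, -0.0667, 0]
    - [0.094, 0, 0, -0.0667, 0]
    - [0.094, 0, 0, -0.0667, 0]
    - [0.094, 0, 0, 0, 0]
    - [0.094, 0, 0, 0, 0]

```text
time: 3.63
tool_pos: [0.405, 0.3331, 0.185]
ee_rot: [3.134, -0.004, 1.571]
wrist_force: [-0.5, -0.2, 0.5]
width: 0.0239
finger_force: 0.0
```

Run:
```python
from bench import robot, cams, close_job
from h import *
s=cams.snapshot("wrist");np.savez("pics/w2.npz",**s);cv2.imwrite("pics/w2.png",s['color'])
s=cams.snapshot("scene");np.savez("pics/s2.npz",**s)
cv2.imwrite("pics/w2.png",np.hstack([cv2.resize(s['color'][100:320,180:500],(480,330)),cv2.resize(np.load("pics/w2.npz")['color'][100:320,240:480],(320,330))]))
```

```text
(no output)
```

View pics/w2.png

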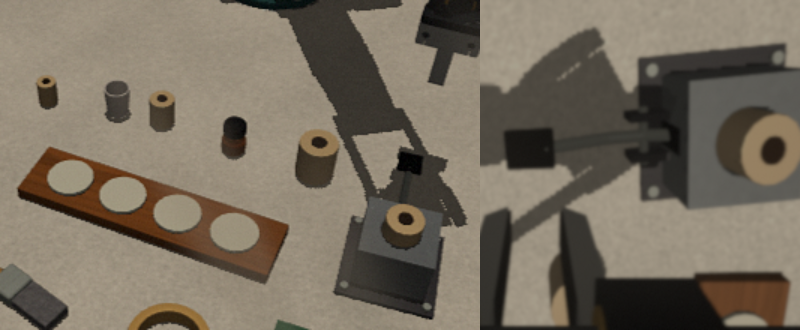

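The lever hit its stop (32 N with no further movement). The mould post now stands clear of the mould, and all four discs are unshaded. I'll remeasure everything.

Run:
```python
from h import *
sc=dict(np.load("pics/s2.npz"));im=sc['color'].astype(int)
hsv=cv2.cvtColor(sc['color'],cv2.COLOR_BGR2HSV)
near=cv2.inRange(hsv,(0,0,125),(180,90,255))>0
for seed in[(336,254),(298,241),(262,230),(227,217)]:
    w=np.zeros_like(near);w[seed[1]-16:seed[1]+17,seed[0]-20:seed[0]+21]=1
    c,a,mk=blob(near&w,seed);ct=max(cv2.findContours(mk.astype('uint8'),0,1)[0],key=len)[:,0];print(c.round(1),a,*[np.round(q,4) for q in circ(cast(sc,ct,.024))])
v=sc['color'].max(2)
B={}
for k,seed,z,r in(('s',(210,154),.04,4),('m',(288,165),.046,5),('xl',(392,194),.058,8),('l',(450,247),.098,8)):
    w=np.zeros_like(near);w[seed[1]-r:seed[1]+r+1,seed[0]-r:seed[0]+r+1]=1
    c,a,mk=blob((v<75)&w,seed);B[k]=c;print(k,c,a,cast(sc,c,z)[0].round(4))
wr=dict(np.load("pics/w2.npz"));vv=wr['color'].max(2);seed=(240+290*.75-0,100+150*.667);m=vv<65;w=np.zeros_like(m);w[190:212,445:470]=1
c,a,_=blob(m&w,seed);print(c,a,cast(wr,c,.098)[0],tri([sc,wr],[B['l'],c]))
```

```text
[335.9 254. ] 649 [0.6128 0.1498] 0.0609
[297.9 241.3] 606 [0.6128 0.0702] 0.0608
[261.4 229. ] 566 [ 0.6123 -0.01  ] 0.0606
[226.4 217.3] 529 [ 0.6121 -0.09  ] 0.0604
s [210.21428571 153.64285714] 14 [ 0.465  -0.2093  0.04  ]
m [287.44 165.08] 25 [ 0.4368 -0.0299  0.046 ]
xl [392.42372881 194.52542373] 59 [0.4465 0.209  0.058 ]
l [450.18461538 245.47692308] 65 [0.5722 0.3455 0.098 ]
[459.43049327 199.86995516] 223 [0.57041132 0.34694606 0.098     ] [0.57118392 0.34605909 0.09669616]
```

The L top triangulates to z≈0.097, so it is fully raised, and the discs are 80 mm apart. I'll pick up L first, closing along world x so the fingers stay clear of neighbouring discs.

Converted, 0.04 m is 0.0667, 0.003 m is 0.005.

Call:
send_path:
  plan:
    - [0.094, 0.005, 0.0667, 0, 0]
    - [0.094, 0.005, 0.0667, 0, 0]
    - [0.094, 0.005, 0.0667, 0, 0]
    - [0.094, 0.005, 0.0667, 0, 0]
    - [0.094, 0.0017, 0.01, 0, 0]
    - [0.094, 0, 0, 0, 0]
    - [0.094, 0, 0, 0, 0]
    - [0.094, 0, 0, 0, 0]
    - [0.094, 0, 0, 0, 0]

```text
time: 4.48
tool_pos: [0.5673, 0.3453, 0.182]
ee_rot: [3.142, -0.0, 1.572]
wrist_force: [0.1, 0.3, 0.3]
width: 0.0916
finger_force: 0.0
```

Converted, 0.03 m is 0.05, 0.004 m is 0.0067.

Call:
send_path:
  plan:
    - [0.094, 0.0017, 0.0067, 0.05, 0]
    - [0.094, 0, 0, 0.05, 0]
    - [0.094, 0, 0, 0.05, 0]
    - [0.094, 0, 0, 0.0267, 0]
    - [0.094, 0, 0, 0, 0]
    - [0.094, 0, 0, 0, 0]

```text
time: 4.98
tool_pos: [0.5713, 0.346, 0.0755]
ee_rot: [-3.141, 0.001, 1.572]
wrist_force: [-0.5, 0.1, 0.3]
width: 0.0937
finger_force: 0.0
```

Call:
send_path:
  plan:
    - [0.04, 0, 0, 0, 0]
    - [0.04, 0, 0, 0, 0]
    - [0.04, 0, 0, 0, 0]
    - [0.04, 0, 0, 0, 0]
    - [0.04, 0, 0, 0, 0]
    - [0.04, 0, 0, 0, 0]
    - [0.04, 0, 0, 0, 0]
    - [0.04, 0, 0, 0, 0]
    - [0.04, 0, 0, 0, 0]
    - [0.04, 0, 0, 0, 0]

```text
time: 5.82
tool_pos: [0.5707, 0.346, 0.0753]
ee_rot: [-3.137, 0.001, 1.571]
wrist_force: [-5.2, -0.6, 3.4]
width: 0.0464
finger_force: 29.8
```

Gripped at 46.4 mm, which matches the L diameter. I'll lift it and carry it to disc_3.

Converted, -0.035 m is -0.0583, -0.025 m is -0.0417.

Call:
send_path:
  plan:
    - [0.04, 0, 0, -0.0167, 0]
    - [0.04, 0, 0, -0.025, 0]
    - [0.04, 0, 0, -0.0417, 0]
    - [0.04, 0, 0, -0.0417, 0]
    - [0.04, 0, 0, -0.025, 0]
    - [0.04, -0.0333, 0.0033, 0, 0]
    - [0.04, -0.0583, 0.0067, 0, 0]
    - [0.04, -0.0583, 0.0083, 0, 0]
    - [0.04, -0.0583, 0.0083, 0, 0]
    - [0.04, -0.0583, 0.0083, 0, 0]
    - [0.04, -0.0583, 0.0083, 0, 0]
    - [0.04, -0.0583, 0.0083, 0, 0]
    - [0.04, -0.0583, 0.0083, 0, 0]
    - [0.04, -0.0583, 0.0067, 0, 0]
    - [0.04, -0.0583, 0.0033, 0, 0]
    - [0.04, -0.0333, 0, 0, 0]
    - [0.04, 0, 0, 0, 0]
    - [0.04, 0, 0, 0, 0]

```text
time: 7.32
tool_pos: [0.6151, -0.0103, 0.1657]
ee_rot: [3.141, -0.0, 1.568]
wrist_force: [-0.1, -0.3, -2.3]
width: 0.046
finger_force: 29.6
```

Run:
```python
from bench import robot, cams, close_job
from h import *
o=robot.get_obs();print(o['tool_pos'],o['wrist_force'],o['width'])
s=cams.snapshot("wrist");np.savez("pics/w3.npz",**s);cv2.imwrite("pics/w3.png",s['color'])
```

```text
[ 0.61507021 -0.01034744  0.16565735] [-0.13103014 -0.30019489 -2.30803305] 0.04597851802613393
```

View pics/w3.png

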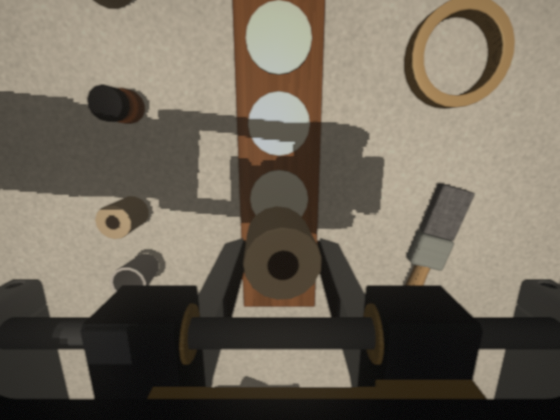

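The held L post shows its bore at (283,264), with disc_1 at (279,37), disc_2 at (279,124), and M at (114,222). I'll work out the offsets within this one camera.

Add to h.py:
```python
def disc(s,z,seed,thr,r=40):
    hsv=cv2.cvtColor(s['color'],cv2.COLOR_BGR2HSV);m=cv2.inRange(hsv,(0,0,thr),(180,80,255))>0
    w=np.zeros_like(m);w[max(0,seed[1]-r):seed[1]+r,seed[0]-r:seed[0]+r]=1
    c,a,mk=blob(m&w,seed);ct=max(cv2.findContours(mk.astype('uint8'),0,1)[0],key=len)[:,0]
    return c,circ(cast(s,cv2.convexHull(ct)[:,0],z))
def bore(s,z,seed,r,thr):
    v=s['color'].max(2);m=v<thr;w=np.zeros_like(m);w[seed[1]-r:seed[1]+r+1,seed[0]-r:seed[0]+r+1]=1
    c,a,_=blob(m&w,seed);return c.round(1),a,cast(s,c,z)[0].round(4)
```

Run:
```python
from h import *
s=dict(np.load("pics/w3.npz"))
print(disc(s,.024,(279,37),130,38));print(disc(s,.024,(279,124),110,36))
print('L',bore(s,.1884,(283,264),18,35));print('M',bore(s,.046,(113,222),9,70))
```

```text
(array([278.2481203 ,  36.52190822]), (array([0.61252614, 0.15195333]), np.float64(0.06392444475073497)))
(array([279.43346509, 108.59552042]), (array([0.61272804, 0.07743717]), np.float64(0.055919793834525104)))
L (array([282.5, 264.9]), np.int32(616), array([ 0.6156, -0.009 ,  0.1884]))
M (array([112.1, 222.1]), np.int32(99), array([ 0.4363, -0.0275,  0.046 ]))
```

Converted, 0.03 m is 0.05, -0.003 m is -0.005.

Call:
send_path:
  plan:
    - [0.04, 0.0017, -0.005, 0.0333, 0]
    - [0.04, 0, 0, 0.05, 0]
    - [0.04, 0, 0, 0.05, 0]
    - [0.04, 0, 0, 0.0333, 0]
    - [0.04, 0, 0, 0.01, 0]
    - [0.04, 0, 0, 0, 0]
    - [0.04, 0, 0, 0.0033, 0]
    - [0.04, 0, 0, 0.0033, 0]
    - [0.04, 0, 0, 0, 0]

```text
time: 8.12
tool_pos: [0.6129, -0.0078, 0.057]
ee_rot: [3.138, 0.0, 1.571]
wrist_force: [0.2, 0.3, -1.0]
width: 0.0462
finger_force: 29.7
```

Converted, -0.001 m is -0.0017.

Call:
send_path:
  plan:
    - [0.04, -0.0017, 0, 0.0017, 0]
    - [0.04, 0, 0, 0.0017, 0]
    - [0.04, 0, 0, 0, 0]
    - [0.04, 0, 0, 0, 0]

```text
time: 8.45
tool_pos: [0.6127, -0.0093, 0.0552]
ee_rot: [3.139, 0.0, 1.57]
wrist_force: [-1.0, -0.1, 4.5]
width: 0.0461
finger_force: 29.7
```

Call:
send_path:
  plan:
    - [0.04, 0, 0, 0.0017, 0]
    - [0.04, 0, 0, 0, 0]
    - [0.04, 0, 0, 0, 0]

```text
time: 8.7
tool_pos: [0.6127, -0.0093, 0.0551]
ee_rot: [3.139, 0.001, 1.571]
wrist_force: [-2.2, 0.4, 7.9]
width: 0.0459
finger_force: 29.8
```

Contact made (force rising, z stalled). I'll release, rise, and move towards XL.

Converted, -0.04 m is -0.0667, 0.03 m is 0.05.

Call:
send_path:
  plan:
    - [0.04, 0, 0, -0.0017, 0]
    - [0.094, 0, 0, 0, 0]
    - [0.094, 0, 0, 0, 0]
    - [0.094, 0, 0, 0, 0]
    - [0.094, 0, 0, 0, 0]
    - [0.094, 0, 0, 0, 0]
    - [0.094, 0, 0, 0, 0]
    - [0.094, 0, 0, 0, 0]
    - [0.094, 0, 0, -0.0333, 0]
    - [0.094, 0, 0, -0.0667, 0]
    - [0.094, 0, 0, -0.0667, 0]
    - [0.094, 0.05, -0.0467, 0, 0]
    - [0.094, 0.05, -0.0467, 0, 0]
    - [0.094, 0.05, -0.0467, 0, 0]
    - [0.094, 0.05, -0.0467, 0, 0]
    - [0.094, 0.05, -0.0467, 0, 0]
    - [0.094, 0.0167, -0.0333, 0, 0]
    - [0.094, 0, 0, 0, 0]
    - [0.094, 0, 0, 0, 0]

```text
time: 10.28
tool_pos: [0.4514, 0.1515, 0.1539]
ee_rot: [3.14, 0.0, 1.573]
wrist_force: [-0.3, -0.5, -0.4]
width: 0.0938
finger_force: 0.0
```

Run:
```python
from bench import robot, cams, close_job
from h import *
s=cams.snapshot("scene");np.savez("pics/s4.npz",**s);w=cams.snapshot("wrist");np.savez("pics/w4.npz",**w)
cv2.imwrite("pics/w4.png",np.hstack([cv2.resize(s['color'][100:320,180:500],(400,300)),cv2.resize(w['color'],(400,300))]))
print(proj(s,np.array([.6125,-.009,.076])),proj(w,np.array([.447,.210,.058])))
```

```text
[260.84788508 211.12090885] [275.63161474 149.28954712]
```

View pics/w4.png

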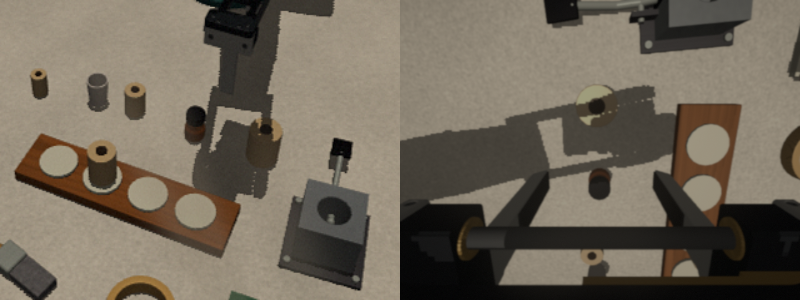

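L stands on disc_3. XL's bore appears in the wrist view at about (276,148), within 1 px of prediction.

Run:
```python
from h import *
s=dict(np.load("pics/s4.npz"));w=dict(np.load("pics/w4.npz"))
print('L',bore(s,.076,(261,211),8,75));print('XL',bore(w,.058,(276,148),14,60))
print('d',disc(s,.024,(298,241),125,18),disc(s,.024,(227,217),125,18),disc(w,.024,(430,202),130,30))
```

```text
L (array([260.6, 209.9]), np.int32(50), array([ 0.6098, -0.0108,  0.076 ]))
XL (array([275.3, 149.1]), np.int32(426), array([0.4467, 0.2101, 0.058 ]))
d (array([297.94342762, 241.39767055]), (array([0.61280296, 0.07015916]), np.float64(0.061973730667231955))) (array([226.53435115, 217.35305344]), (array([ 0.6120363 , -0.08982145]), np.float64(0.06174788652280884))) (array([431.07487457, 202.2809726 ]), (array([0.61286842, 0.15123986]), np.float64(0.062404011694027546)))
```

Converted, 0.03 m is 0.05, 0.028 m is 0.0467.

Call:
send_path:
  plan:
    - [0.094, 0.05, -0.005, 0, 0]
    - [0.094, 0.0467, -0.0033, 0, 0]
    - [0.094, 0, 0, 0.05, 0]
    - [0.094, 0, 0, 0, 0]
    - [0.094, 0, 0, 0, 0]

```text
time: 10.8
tool_pos: [0.4463, 0.2077, 0.1215]
ee_rot: [-3.137, 0.002, 1.57]
wrist_force: [0.2, 0.5, -0.4]
width: 0.0941
finger_force: 0.0
```

Call:
send_path:
  plan:
    - [0.094, 0, 0, 0.0583, 0]
    - [0.094, 0, 0, 0.0583, 0]
    - [0.094, 0, 0, 0.05, 0]
    - [0.094, 0, 0, 0.0133, 0]
    - [0.094, 0, 0, 0, 0]
    - [0.05, 0, 0, 0, 0]
    - [0.05, 0, 0, 0, 0]
    - [0.05, 0, 0, 0, 0]
    - [0.05, 0, 0, 0, 0]
    - [0.05, 0, 0, 0, 0]
    - [0.05, 0, 0, 0, 0]
    - [0.05, 0, 0, 0, 0]
    - [0.05, 0, 0, 0, 0]
    - [0.05, 0, 0, 0, 0]

```text
time: 11.97
tool_pos: [0.4469, 0.2091, 0.0161]
ee_rot: [3.141, -0.0, 1.571]
wrist_force: [-0.7, -0.1, 4.8]
width: 0.0536
finger_force: 30.0
```

Call:
send_path:
  plan:
    - [0.05, 0, 0, -0.0167, 0]
    - [0.05, 0, 0, -0.0333, 0]
    - [0.05, 0, 0, -0.05, 0]
    - [0.05, 0, 0, -0.05, 0]
    - [0.05, 0, 0, -0.05, 0]
    - [0.05, -0.0233, 0.0133, 0, 0]
    - [0.05, -0.045, 0.025, 0, 0]
    - [0.05, -0.045, 0.025, 0, 0]
    - [0.05, -0.045, 0.025, 0, 0]
    - [0.05, -0.045, 0.025, 0, 0]
    - [0.05, -0.045, 0.025, 0, 0]
    - [0.05, -0.045, 0.025, 0, 0]
    - [0.05, -0.045, 0.025, 0, 0]
    - [0.05, -0.045, 0.025, 0, 0]
    - [0.05, -0.045, 0.025, 0, 0]
    - [0.05, -0.045, 0.025, 0, 0]
    - [0.05, -0.0233, 0.0133, 0, 0]
    - [0.05, 0, 0, 0, 0]
    - [0.05, 0, 0, 0, 0]
    - [0.05, 0, 0, 0, 0]

```text
time: 13.63
tool_pos: [0.612, -0.0882, 0.1349]
ee_rot: [-3.14, -0.001, 1.571]
wrist_force: [0.5, 0.1, -2.6]
width: 0.0536
finger_force: 30.0
```

Run:
```python
from bench import robot, cams, close_job
from h import *
o=robot.get_obs();print(o['tool_pos'])
w=cams.snapshot("wrist");np.savez("pics/w5.npz",**w);cv2.imwrite("pics/w5.png",w['color'])
z=o['tool_pos'][2]-.0161+.058
print(proj(w,np.array([.6125,-.009,.076])),proj(w,np.r_[o['tool_pos'][:2],z]),proj(w,np.array([.6125,.071,.024])),z)
```

```text
[ 0.6120227  -0.08821584  0.1348747 ]
[282.27532424 126.02678669] [281.48897582 283.4886319 ] [282.25859794  31.20467101] 0.17677470420459224
```

View pics/w5.png

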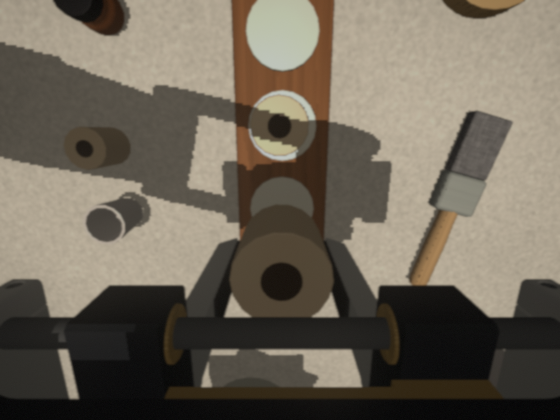

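L's bore is at (279,125), about 3 px left of its disc centre. The held XL bore at (281.5,281) sits on the TCP axis. I'll quantify both.

Run:
```python
from h import *
w=dict(np.load("pics/w5.npz"))
print('L',bore(w,.076,(279,125),14,50));print('XL',bore(w,.1768,(281,281),22,35));print('M',bore(w,.046,(84,148),9,50))
print('d2',disc(w,.024,(282,31),130,42))
```

```text
L (array([278.9, 126. ]), np.int32(394), array([ 0.6099, -0.0089,  0.076 ]))
XL (array([281.1, 281.3]), np.int32(1125), array([ 0.6118, -0.087 ,  0.1768]))
M (array([ 84. , 148.3]), np.int32(212), array([ 0.4365, -0.0276,  0.046 ]))
d2 (array([282.17994505,  32.30654762]), (array([0.61244477, 0.07168043]), np.float64(0.0638835478380559)))
```

Converted, 0.03 m is 0.05, -0.001 m is -0.0017.

Call:
send_path:
  plan:
    - [0.05, -0.0017, 0.0008, 0.0333, 0]
    - [0.05, 0, 0, 0.05, 0]
    - [0.05, 0, 0, 0.0417, 0]
    - [0.05, 0, 0, 0.025, 0]
    - [0.05, 0, 0, 0, 0]
    - [0.05, 0, 0, 0.0017, 0]
    - [0.05, 0, 0, 0.0017, 0]
    - [0.05, 0, 0, 0, 0]
    - [0.05, 0, 0, 0, 0]

```text
time: 14.43
tool_pos: [0.6141, -0.09, 0.0452]
ee_rot: [3.139, 0.001, 1.571]
wrist_force: [1.1, 0.1, -2.3]
width: 0.0538
finger_force: 29.9
```

Call:
send_path:
  plan:
    - [0.05, 0, 0, 0.0017, 0]
    - [0.05, 0, 0, 0, 0]
    - [0.05, 0, 0, 0, 0]

```text
time: 14.68
tool_pos: [0.6133, -0.0901, 0.0428]
ee_rot: [3.141, 0.0, 1.571]
wrist_force: [-0.6, -0.5, -2.2]
width: 0.0534
finger_force: 29.9
```

Call:
send_path:
  plan:
    - [0.05, 0.0017, -0.0017, 0.0017, 0]
    - [0.05, 0, 0, 0, 0]
    - [0.05, 0, 0, 0, 0]

```text
time: 14.93
tool_pos: [0.612, -0.0889, 0.0413]
ee_rot: [-3.141, -0.0, 1.571]
wrist_force: [1.0, -0.3, -2.5]
width: 0.0537
finger_force: 29.9
```

Call:
send_path:
  plan:
    - [0.05, 0, 0, 0.0017, 0]
    - [0.05, 0, 0, 0, 0]
    - [0.05, 0, 0, 0, 0]

```text
time: 15.18
tool_pos: [0.6121, -0.089, 0.0403]
ee_rot: [-3.141, -0.0, 1.571]
wrist_force: [-0.3, -0.5, -2.3]
width: 0.0539
finger_force: 29.9
```

Converted, 0.0007 m is 0.0012.

Call:
send_path:
  plan:
    - [0.05, 0, 0, 0.0012, 0]
    - [0.05, 0, 0, 0, 0]
    - [0.05, 0, 0, 0, 0]

```text
time: 15.43
tool_pos: [0.6123, -0.0891, 0.0399]
ee_rot: [3.141, 0.0, 1.571]
wrist_force: [0.6, 0.1, -2.5]
width: 0.0538
finger_force: 29.9
```

Converted, 0.0007 m is 0.0012, 0.0005 m is 0.0008.

Call:
send_path:
  plan:
    - [0.05, 0, 0, 0.0012, 0]
    - [0.05, 0, 0, 0.0008, 0]
    - [0.05, 0, 0, 0, 0]

```text
time: 15.68
tool_pos: [0.6124, -0.0891, 0.0399]
ee_rot: [3.141, 0.0, 1.571]
wrist_force: [-2.2, 0.9, 6.1]
width: 0.0537
finger_force: 30.0
```

Converted, -0.04 m is -0.0667, -0.035 m is -0.0583.

Call:
send_path:
  plan:
    - [0.05, 0, 0, -0.0013, 0]
    - [0.06, 0, 0, 0, 0]
    - [0.065, 0, 0, 0, 0]
    - [0.094, 0, 0, 0, 0]
    - [0.094, 0, 0, 0, 0]
    - [0.094, 0, 0, 0, 0]
    - [0.094, 0, 0, 0, 0]
    - [0.094, 0, 0, 0, 0]
    - [0.094, 0, 0, -0.0333, 0]
    - [0.094, 0, 0, -0.0667, 0]
    - [0.094, 0, 0, -0.0667, 0]
    - [0.094, 0, 0, -0.0167, 0]
    - [0.094, 0.01, -0.0583, 0, 0]
    - [0.094, 0.01, -0.0583, 0, 0]
    - [0.094, 0.01, -0.0583, 0, 0]
    - [0.094, 0.01, -0.0583, 0, 0]
    - [0.094, 0.01, -0.0583, 0, 0]
    - [0.094, 0, 0, 0, 0]
    - [0.094, 0, 0, 0, 0]
    - [0.094, 0, 0, 0, 0]

```text
time: 17.35
tool_pos: [0.438, -0.0592, 0.1499]
ee_rot: [3.139, 0.001, 1.571]
wrist_force: [-0.3, 0.6, 1.1]
width: 0.0941
finger_force: 0.0
```

Run:
```python
from bench import robot, cams, close_job
from h import *
s=cams.snapshot("scene");np.savez("pics/s6.npz",**s);w=cams.snapshot("wrist");np.savez("pics/w6.npz",**w)
cv2.imwrite("pics/w6.png",np.hstack([cv2.resize(s['color'][100:320,180:500],(400,300)),cv2.resize(w['color'],(400,300))]))
for n,p in(('XL',(.6122,-.0885,.082)),('L',(.6099,-.009,.076)),('M',(.4365,-.028,.046))):print(n,proj(s,np.array(p)),proj(w,np.array(p)))
```

```text
XL [224.68228154 197.29662555] [474.84863052 251.29764203]
L [261.42671781 210.24052507] [483.73601131 161.35954801]
M [288.31283212 165.22090176] [279.24415092 178.20016604]
```

View pics/w6.png

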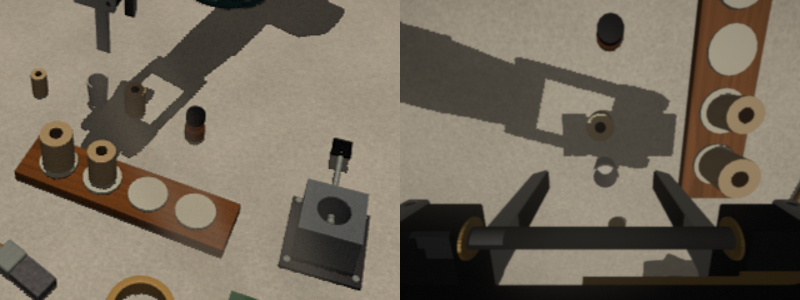

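XL and L are upright on discs 4 and 3. M shows in the wrist view at about (280,178), under the gripper path, as predicted.

Run:
```python
from h import *
s=dict(np.load("pics/s6.npz"));w=dict(np.load("pics/w6.npz"))
print('XL',bore(s,.082,(225,197),8,60),bore(w,.082,(476,251),12,60));print('L',bore(s,.076,(261,210),8,60),bore(w,.076,(484,161),12,60));print('M',bore(w,.046,(280,178),10,35))
```

```text
XL (array([224.3, 197.1]), np.int32(60), array([ 0.6121, -0.0894,  0.082 ])) (array([475.6, 250.7]), np.int32(355), array([ 0.6127, -0.0879,  0.082 ]))
L (array([260.5, 210.1]), np.int32(46), array([ 0.6103, -0.0109,  0.076 ])) (array([484.5, 161. ]), np.int32(318), array([ 0.6105, -0.0087,  0.076 ]))
M (array([280., 178.]), np.int32(139), array([ 0.4372, -0.0278,  0.046 ]))
```

Converted, 0.03 m is 0.05, 0.02 m is 0.0333.

Call:
send_path:
  plan:
    - [0.094, 0.05, -0.0025, 0.05, 0]
    - [0.094, 0, 0, 0.0333, 0]
    - [0.094, 0, 0, 0, 0]
    - [0.094, 0, 0, 0, 0]

```text
time: 17.78
tool_pos: [0.4359, -0.0296, 0.0991]
ee_rot: [-3.139, -0.0, 1.571]
wrist_force: [0.1, 0.3, 1.0]
width: 0.094
finger_force: 0.0
```

Converted, 0.03 m is 0.05, 0.0005 m is 0.0008.

Call:
send_path:
  plan:
    - [0.094, 0.0008, 0.0017, 0.05, 0]
    - [0.094, 0, 0, 0.05, 0]
    - [0.094, 0, 0, 0.0333, 0]
    - [0.094, 0, 0, 0.0133, 0]
    - [0.094, 0, 0, 0, 0]
    - [0.094, 0, 0, 0, 0]
    - [0.034, 0, 0, 0, 0]
    - [0.034, 0, 0, 0, 0]
    - [0.034, 0, 0, 0, 0]
    - [0.034, 0, 0, 0, 0]
    - [0.034, 0, 0, 0, 0]
    - [0.034, 0, 0, 0, 0]
    - [0.034, 0, 0, 0, 0]
    - [0.034, 0, 0, 0, 0]
    - [0.034, 0, 0, 0, 0]
    - [0.034, 0, 0, 0, 0]
    - [0.034, 0, 0, 0, 0]
    - [0.034, 0, 0, 0, 0]

```text
time: 19.28
tool_pos: [0.4368, -0.029, 0.0119]
ee_rot: [3.142, -0.0, 1.571]
wrist_force: [-0.2, 0.7, 0.2]
width: 0.0376
finger_force: 30.0
```

Converted, -0.03 m is -0.05, 0.025 m is 0.0417.

Call:
send_path:
  plan:
    - [0.034, 0, 0, -0.0167, 0]
    - [0.034, 0, 0, -0.0333, 0]
    - [0.034, 0, 0, -0.05, 0]
    - [0.034, 0, 0, -0.05, 0]
    - [0.034, 0, 0, -0.0333, 0]
    - [0.034, 0.0133, 0.025, 0, 0]
    - [0.034, 0.0233, 0.0417, 0, 0]
    - [0.034, 0.0233, 0.0417, 0, 0]
    - [0.034, 0.0233, 0.0417, 0, 0]
    - [0.034, 0.0233, 0.0417, 0, 0]
    - [0.034, 0.0233, 0.0417, 0, 0]
    - [0.034, 0.0233, 0.0417, 0, 0]
    - [0.034, 0.0117, 0.0183, 0, 0]
    - [0.034, 0, 0, 0, 0]
    - [0.034, 0, 0, 0, 0]
    - [0.034, 0, 0, 0, 0]

```text
time: 20.62
tool_pos: [0.6119, 0.0695, 0.1219]
ee_rot: [-3.14, 0.0, 1.571]
wrist_force: [-0.0, -0.5, -0.6]
width: 0.0375
finger_force: 30.0
```

Run:
```python
from bench import robot, cams, close_job
from h import *
o=robot.get_obs()
w=cams.snapshot("wrist");cv2.imwrite("pics/w7.png",w['color'])
p=o['tool_pos'];z=p[2]-.0119+.046;a=proj(w,np.r_[p[:2],z]);b=proj(w,np.array([.6125,.1515,.024]));print(a,b)
print('M',p,bore(w,z,tuple(int(round(q)) for q in a),18,35));print('d1',disc(w,.024,tuple(int(round(q)) for q in b),110,42))
```

```text
[281.50200886 276.3059018 ] [282.23202016 123.12749929]
M [0.61189814 0.06953256 0.12191787] (array([281.1, 274.7]), np.int32(482), array([0.6117, 0.0705, 0.156 ]))
d1 (array([281.3441311 , 109.77629573]), (array([0.61204178, 0.15525408]), np.float64(0.059229698342503)))
```

Converted, 0.03 m is 0.05, 0.001 m is 0.0017.

Call:
send_path:
  plan:
    - [0.034, 0.0017, 0.0012, 0.0333, 0]
    - [0.034, 0, 0, 0.05, 0]
    - [0.034, 0, 0, 0.0333, 0]
    - [0.034, 0, 0, 0.0167, 0]
    - [0.034, 0, 0, 0.0033, 0]
    - [0.034, 0, 0, 0.0017, 0]
    - [0.034, 0, 0, 0, 0]
    - [0.034, 0, 0, 0, 0]
    - [0.034, 0, 0, 0, 0]

```text
time: 21.42
tool_pos: [0.6146, 0.0709, 0.0409]
ee_rot: [3.138, -0.0, 1.571]
wrist_force: [0.3, -0.1, -1.3]
width: 0.0372
finger_force: 30.0
```

Call:
send_path:
  plan:
    - [0.034, 0, 0, 0.0017, 0]
    - [0.034, 0, 0, 0, 0]
    - [0.034, 0, 0, 0, 0]

```text
time: 21.67
tool_pos: [0.6136, 0.071, 0.0382]
ee_rot: [3.141, 0.0, 1.571]
wrist_force: [-0.0, -0.2, -0.9]
width: 0.0376
finger_force: 30.0
```

Converted, 0.001 m is 0.0017, -0.0007 m is -0.0012.

Call:
send_path:
  plan:
    - [0.034, 0, -0.0012, 0.0017, 0]
    - [0.034, 0, 0, 0, 0]
    - [0.034, 0, 0, 0, 0]
    - [0.034, 0, 0, 0, 0]

```text
time: 22.0
tool_pos: [0.6127, 0.0709, 0.0369]
ee_rot: [-3.141, 0.0, 1.571]
wrist_force: [0.6, 0.9, -0.5]
width: 0.0376
finger_force: 30.0
```

Call:
send_path:
  plan:
    - [0.034, 0, 0, 0.0012, 0]
    - [0.034, 0, 0, 0.0008, 0]
    - [0.034, 0, 0, 0, 0]
    - [0.034, 0, 0, 0, 0]

```text
time: 22.33
tool_pos: [0.6129, 0.071, 0.036]
ee_rot: [3.141, -0.0, 1.571]
wrist_force: [-0.2, 1.2, 0.1]
width: 0.0378
finger_force: 30.0
```

Converted, 0.0007 m is 0.0012, 0.0004 m is 0.0007.

Call:
send_path:
  plan:
    - [0.034, 0, 0, 0.0012, 0]
    - [0.034, 0, 0, 0.0007, 0]
    - [0.034, 0, 0, 0, 0]

```text
time: 22.58
tool_pos: [0.6129, 0.0709, 0.036]
ee_rot: [3.141, 0.0, 1.571]
wrist_force: [-1.2, 0.1, 4.2]
width: 0.0378
finger_force: 30.0
```

The manual's scale: shifts go in shares of 0.6 m and turns go in shares of 90 degrees. Converting my numbers, -0.04 m is -0.0667, -0.0316 m is -0.0527.

Call:
send_path:
  plan:
    - [0.034, 0, 0, -0.0013, 0]
    - [0.044, 0, 0, 0, 0]
    - [0.05, 0, 0, 0, 0]
    - [0.094, 0, 0, 0, 0]
    - [0.094, 0, 0, 0, 0]
    - [0.094, 0, 0, -0.0333, 0]
    - [0.094, 0, 0, -0.0667, 0]
    - [0.094, 0, 0, -0.0667, 0]
    - [0.094, 0, 0, -0.0333, 0]
    - [0.094, -0.0527, -0.0245, 0, 0]
    - [0.094, -0.0527, -0.0245, 0, 0]
    - [0.094, -0.0527, -0.0245, 0, 0]
    - [0.094, -0.0527, -0.0245, 0, 0]
    - [0.094, -0.0527, -0.0245, 0, 0]
    - [0.094, -0.0527, -0.0245, 0, 0]
    - [0.094, -0.0527, -0.0245, 0, 0]
    - [0.094, -0.0527, -0.0245, 0, 0]
    - [0.094, -0.0527, -0.0245, 0, 0]
    - [0.094, -0.0527, -0.0245, 0, 0]
    - [0.094, 0, 0, 0, 0]

```text
time: 24.25
tool_pos: [0.4632, -0.2502, 0.1554]
ee_rot: [-3.14, 0.003, 1.564]
wrist_force: [0.5, 0.3, -0.4]
width: 0.0938
finger_force: 0.0
```

Call:
send_path:
  plan:
    - [0.094, 0, 0, 0, 0]
    - [0.094, 0, 0, 0, 0]

```text
time: 24.42
tool_pos: [0.4659, -0.2448, 0.1554]
ee_rot: [3.141, -0.001, 1.57]
wrist_force: [1.0, 0.9, -0.9]
width: 0.0938
finger_force: 0.0
```

Run:
```python
from bench import robot, cams, close_job
from h import *
s=cams.snapshot("scene");np.savez("pics/s8.npz",**s);w=cams.snapshot("wrist");np.savez("pics/w8.npz",**w)
cv2.imwrite("pics/w8.png",np.hstack([cv2.resize(s['color'][100:320,180:500],(400,300)),cv2.resize(w['color'],(400,300))]))
P=dict(XL=(.6122,-.0885,.082),L=(.6099,-.009,.076),M=(.6122,.0705,.070))
for n,p in P.items():
    a=proj(s,np.array(p));print(n,bore(s,p[2],tuple(int(round(q)) for q in a),6,60))
a=proj(w,np.array([.4655,-.208,.04]));print(a,bore(w,.04,tuple(int(round(q)) for q in a),8,50))
```

```text
XL (array([224.3, 197.1]), np.int32(60), array([ 0.6121, -0.0894,  0.082 ]))
L (array([260.5, 210. ]), np.int32(48), array([ 0.61 , -0.011,  0.076]))Traceback (most recent call last):
  File "<stdin>", line 7, in <module>
  File "h.py", line 28, in bore
    c,a,_=blob(m&w,seed);return c.round(1),a,cast(s,c,z)[0].round(4)
          ~~~~^^^^^^^^^^
  File "h.py", line 16, in blob
    k=min(range(1,n),key=lambda i:np.hypot(*(c[i]-seed))+(100 if st[i,4]<4 else 0))
ValueError: min() iterable argument is empty
```

View pics/w8.png

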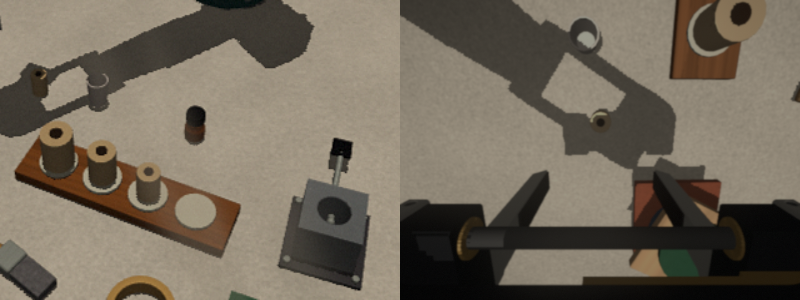

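M stands on disc_2. S's bore is at about (280,171) in the wrist view. The book stack sits at the lower right, so I'll check its clearance before descending.

Run:
```python
from h import *
s=dict(np.load("pics/s8.npz"));w=dict(np.load("pics/w8.npz"));s0=dict(np.load("pics/scene0.npz"));d0=dict(np.load("pics/side0.npz"))
print('S',bore(w,.04,(280,171),8,45))
a=(148/1.25+180,169/1.364+100);print(a,proj(s,np.array([.6125,.0705,.07])))
v=s['color'][int(a[1])-6:int(a[1])+7,int(a[0])-6:int(a[0])+7].max(2);print(v)
print('plate centre',tri([s0,d0],[(123,136),(421,294)]))
print('red corner z0.01',cast(s0,(166,157),.01),cast(w,(329,255),.02),cast(w,(329,255),.06))
print('block corners scene right/bottom',cast(s0,(158,137),.07),cast(s0,(125,158),.06))
```

```text
S (array([280.4, 171.1]), np.int32(98), array([ 0.4651, -0.2076,  0.04  ]))
(298.4, 223.90029325513194) [298.40274599 225.34661342]
[[157 161 156 158 158 156 155 161 157 152 150 157 152]
 [160 155 157 154 162 161 157 158 155 160 154 154 157]
 [157 159 149 146 152 153 155 153 153 155 150 155 155]
 [152 150 154 152 150 155 152 152 154 151 152 156 152]
 [150 152 151 151 155 153 155 155 152 152 150 150 151]
 [153 151 156 155 154 135 104 132 141 157 151 150 150]
 [151 153 151 144  99  74  72  76  76  99 141 155 153]
 [153 150 149 110  64  62  66  66  66  66 112 157 153]
 [153 153 133  73  63  67  68  69  70  64  94 138 154]
 [150 154 136  85  65  64  67  67  64  64  92 136 152]
 [152 153 154 125  60  66  66  69  67  77 119 154 150]
 [153 153 158 153 125  67  65  64  78 111 153 156 152]
 [156 152 153 155 155 150 149 147 150 153 155 152 153]]
plate centre [ 0.57589323 -0.34747316  0.12744746]
red corner z0.01 [[ 0.48723336 -0.31902622  0.01      ]] [[ 0.52062607 -0.30638365  0.02      ]] [[ 0.51369093 -0.28877809  0.06      ]]
block corners scene right/bottom [[ 0.49130996 -0.32630362  0.07      ]] [[ 0.57304859 -0.36090381  0.06      ]]
```

M is centred within 0.5 mm. The stack is at y < -0.29, so the approach to S is clear.

Converted, 0.036 m is 0.06, 0.03 m is 0.05.

Call:
send_path:
  plan:
    - [0.094, 0.06, -0.0008, 0, 0]
    - [0.094, 0, 0, 0.05, 0]
    - [0.094, 0, 0, 0.05, 0]
    - [0.094, 0, 0, 0.0333, 0]
    - [0.094, 0, 0, 0, 0]
    - [0.094, 0, 0, 0, 0]

```text
time: 25.02
tool_pos: [0.465, -0.2075, 0.0746]
ee_rot: [-3.139, -0.002, 1.573]
wrist_force: [0.4, -0.4, 1.1]
width: 0.0939
finger_force: 0.0
```

Call:
send_path:
  plan:
    - [0.094, 0, 0, 0.05, 0]
    - [0.094, 0, 0, 0.0333, 0]
    - [0.094, 0, 0, 0.0233, 0]
    - [0.094, 0, 0, 0, 0]
    - [0.094, 0, 0, 0, 0]
    - [0.026, 0, 0, 0, 0]
    - [0.026, 0, 0, 0, 0]
    - [0.026, 0, 0, 0, 0]
    - [0.026, 0, 0, 0, 0]
    - [0.026, 0, 0, 0, 0]
    - [0.026, 0, 0, 0, 0]
    - [0.026, 0, 0, 0, 0]
    - [0.026, 0, 0, 0, 0]
    - [0.026, 0, 0, 0, 0]
    - [0.026, 0, 0, 0, 0]
    - [0.026, 0, 0, 0, 0]
    - [0.026, 0, 0, 0, 0]
    - [0.026, 0, 0, 0, 0]

```text
time: 26.52
tool_pos: [0.4652, -0.2091, 0.0114]
ee_rot: [3.142, -0.0, 1.571]
wrist_force: [0.1, -0.3, 0.0]
width: 0.0297
finger_force: 30.0
```

Converted, -0.03 m is -0.05, 0.0123 m is 0.0205.

Call:
send_path:
  plan:
    - [0.026, 0, 0, -0.0167, 0]
    - [0.026, 0, 0, -0.0333, 0]
    - [0.026, 0, 0, -0.05, 0]
    - [0.026, 0, 0, -0.05, 0]
    - [0.026, 0, 0, -0.05, 0]
    - [0.026, 0.025, 0.01, 0, 0]
    - [0.026, 0.05, 0.0205, 0, 0]
    - [0.026, 0.05, 0.0205, 0, 0]
    - [0.026, 0.05, 0.0205, 0, 0]
    - [0.026, 0.05, 0.0205, 0, 0]
    - [0.026, 0.05, 0.0205, 0, 0]
    - [0.026, 0.05, 0.0205, 0, 0]
    - [0.026, 0.05, 0.0205, 0, 0]
    - [0.026, 0.05, 0.0205, 0, 0]
    - [0.026, 0.05, 0.0205, 0, 0]
    - [0.026, 0.05, 0.0205, 0, 0]
    - [0.026, 0.05, 0.0205, 0, 0]
    - [0.026, 0.025, 0.01, 0, 0]
    - [0.026, 0, 0, 0, 0]
    - [0.026, 0, 0, 0, 0]

```text
time: 28.18
tool_pos: [0.6124, 0.1515, 0.1316]
ee_rot: [-3.141, 0.001, 1.573]
wrist_force: [0.1, 0.1, -0.1]
width: 0.0293
finger_force: 30.0
```

Call:
send_path:
  plan:
    - [0.026, 0, 0, 0, 0]

```text
time: 28.27
tool_pos: [0.6123, 0.1501, 0.1317]
ee_rot: [-3.141, 0.001, 1.57]
wrist_force: [-0.0, 0.2, -1.2]
width: 0.0295
finger_force: 30.0
```

Run:
```python
from bench import robot, cams, close_job
from h import *
o=robot.get_obs();w=cams.snapshot("wrist")
p=o['tool_pos'];z=p[2]-.0114+.04;a=proj(w,np.r_[p[:2],z])
print('S',p,bore(w,z,tuple(int(round(q)) for q in a),16,35))
```

```text
S [0.61228219 0.15012734 0.1316925 ] (array([281.1, 269.6]), np.int32(270), array([0.612 , 0.1514, 0.1603]))
```

Converted, 0.03 m is 0.05, 0.02 m is 0.0333.

Call:
send_path:
  plan:
    - [0.026, 0, 0.0007, 0.0333, 0]
    - [0.026, 0, 0, 0.05, 0]
    - [0.026, 0, 0, 0.0333, 0]
    - [0.026, 0, 0, 0.025, 0]
    - [0.026, 0, 0, 0.01, 0]
    - [0.026, 0, 0, 0.0033, 0]
    - [0.026, 0, 0, 0, 0]
    - [0.026, 0, 0, 0, 0]
    - [0.026, 0, 0, 0, 0]
    - [0.026, 0, 0, 0, 0]

```text
time: 29.15
tool_pos: [0.6139, 0.151, 0.0401]
ee_rot: [3.139, -0.0, 1.571]
wrist_force: [-0.5, -1.1, 0.0]
width: 0.0298
finger_force: 30.0
```

Call:
send_path:
  plan:
    - [0.026, 0, 0, 0.0017, 0]
    - [0.026, 0, 0, 0.0012, 0]
    - [0.026, 0, 0, 0, 0]
    - [0.026, 0, 0, 0, 0]

```text
time: 29.48
tool_pos: [0.6129, 0.151, 0.0367]
ee_rot: [-3.142, -0.0, 1.571]
wrist_force: [-0.1, 1.1, -0.1]
width: 0.0298
finger_force: 30.0
```

Converted, 0.0007 m is 0.0012.

Call:
send_path:
  plan:
    - [0.026, 0, 0, 0.0012, 0]
    - [0.026, 0, 0, 0, 0]
    - [0.026, 0, 0, 0, 0]

```text
time: 29.73
tool_pos: [0.6129, 0.1509, 0.0359]
ee_rot: [-3.141, 0.0, 1.571]
wrist_force: [0.2, -0.4, -0.3]
width: 0.0297
finger_force: 30.0
```

Call:
send_path:
  plan:
    - [0.026, 0, 0, 0.0012, 0]
    - [0.026, 0, 0, 0.0007, 0]
    - [0.026, 0, 0, 0, 0]

```text
time: 29.98
tool_pos: [0.6131, 0.151, 0.0354]
ee_rot: [3.141, -0.0, 1.571]
wrist_force: [-1.1, -0.5, 2.8]
width: 0.0294
finger_force: 30.0
```

Converted, -0.034 m is -0.0567, -0.032 m is -0.0533.

Call:
send_path:
  plan:
    - [0.026, 0, 0, -0.001, 0]
    - [0.036, 0, 0, 0, 0]
    - [0.042, 0, 0, 0, 0]
    - [0.094, 0, 0, 0, 0]
    - [0.094, 0, 0, 0, 0]
    - [0.094, 0, 0, 0, 0]
    - [0.094, 0, 0, -0.0333, 0]
    - [0.094, 0, 0, -0.05, 0]
    - [0.094, 0, 0, -0.05, 0]
    - [0.094, 0, 0, -0.0333, 0]
    - [0.094, -0.05, 0, 0, 0]
    - [0.094, -0.0533, 0, 0, 0]
    - [0.094, -0.0533, 0, 0, 0]
    - [0.094, -0.0533, 0, 0, 0]
    - [0.094, -0.0567, 0, 0, 0]
    - [0.094, 0, 0, 0, 0]
    - [0.094, 0, 0, 0, 0]
    - [0.094, 0, 0, 0, 0]
    - [0.094, 0, 0, 0, 0]

```text
time: 31.57
tool_pos: [0.613, -0.0078, 0.1356]
ee_rot: [3.142, -0.001, 1.572]
wrist_force: [0.2, 0.8, -0.2]
width: 0.0941
finger_force: 0.0
```

Converted, 0.03 m is 0.05, 0.016 m is 0.0267.

Call:
send_path:
  plan:
    - [0.094, 0, 0, 0.05, 0]
    - [0.094, 0, 0, 0.05, 0]
    - [0.094, 0, 0, 0.05, 0]
    - [0.094, 0, 0, 0.0267, 0]
    - [0.094, 0, 0, 0, 0]
    - [0.094, 0, 0, 0, 0]
    - [0.094, 0, 0, 0, 0]

```text
time: 32.15
tool_pos: [0.6142, -0.0082, 0.0313]
ee_rot: [3.139, 0.0, 1.572]
wrist_force: [-0.3, 0.4, -0.2]
width: 0.0937
finger_force: 0.0
```

Call:
send_path:
  plan:
    - [0.055, 0, 0, 0, 0]
    - [0.055, 0, 0, 0, 0]
    - [0.055, 0, 0, 0, 0]
    - [0.055, 0, 0, 0, 0]
    - [0.055, 0, 0, 0, 0]
    - [0.055, 0, 0, 0, 0]
    - [0.051, 0, 0, 0, 0]
    - [0.049, 0, 0, 0, 0]
    - [0.047, 0, 0, 0, 0]
    - [0.047, 0, 0, 0, 0]
    - [0.0465, 0, 0, 0, 0]
    - [0.0465, 0, 0, 0, 0]
    - [0.046, 0, 0, 0, 0]
    - [0.046, 0, 0, 0, 0]

```text
time: 33.32
tool_pos: [0.6129, -0.0091, 0.0295]
ee_rot: [-3.141, -0.0, 1.571]
wrist_force: [-1.6, 0.5, 1.2]
width: 0.046
finger_force: 0.9
```

Contact reached with almost no squeeze, so L is now centred. I'll open gently, retreat and inspect.

Converted, -0.04 m is -0.0667, -0.035 m is -0.0583.

Call:
send_path:
  plan:
    - [0.05, 0, 0, 0, 0]
    - [0.056, 0, 0, 0, 0]
    - [0.094, 0, 0, 0, 0]
    - [0.094, 0, 0, 0, 0]
    - [0.094, 0, 0, 0, 0]
    - [0.094, 0, 0, 0, 0]
    - [0.094, 0, 0, -0.0333, 0]
    - [0.094, 0, 0, -0.0667, 0]
    - [0.094, 0, 0, -0.0667, 0]
    - [0.094, 0, 0, -0.05, 0]
    - [0.094, -0.0333, -0.0583, 0, 0]
    - [0.094, -0.0333, -0.0583, 0, 0]
    - [0.094, -0.0333, -0.0583, 0, 0]
    - [0.094, -0.0333, -0.0583, 0, 0]
    - [0.094, -0.0333, -0.0583, 0, 0]
    - [0.094, 0, 0, 0, 0]
    - [0.094, 0, 0, 0, 0]
    - [0.094, 0, 0, 0, 0]

```text
time: 34.82
tool_pos: [0.4386, -0.1091, 0.1601]
ee_rot: [3.14, 0.0, 1.57]
wrist_force: [-0.4, 0.2, -0.3]
width: 0.0943
finger_force: 0.0
```

Run:
```python
from bench import robot, cams, close_job
from h import *
s=cams.snapshot("scene");cv2.imwrite("pics/f.png",cv2.resize(s['color'][100:320,180:500],(800,550)))
for n,p in dict(XL=(.6121,-.0898,.082),L=(.6124,-.0098,.076),M=(.6126,.0702,.070),S=(.6128,.1500,.064)).items():
    a=proj(s,np.array(p));q=bore(s,p[2],tuple(int(round(i)) for i in a),6,85);print(n,'off mm',((q[2][:2]-p[:2])*1000).round(1))
```

```text
XL off mm [-0.1  0.5]
L off mm [ 0.1 -0.8]
M off mm [0.3 0.3]
S off mm [-0.1  0.2]
```

View pics/f.png

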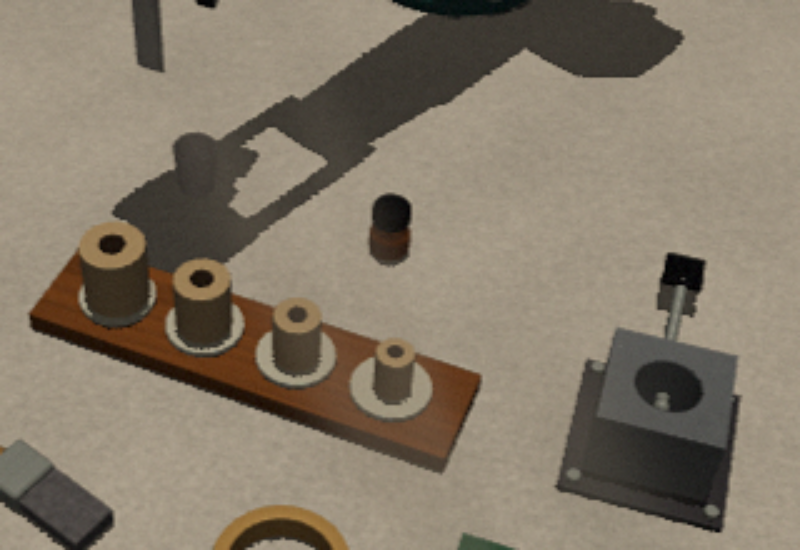

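All four posts stand upright within 1 mm of their disc centres. From the mould outwards they run S (395,370), M (297,335), L (202,305), XL (113,270). The lever is down and the robot is clear.

```bash
python3 -c "
from bench import robot, cams, close_job
print(close_job())"
```

```text
the job is handed in; nothing more can be done
None
```

The job is handed in: all four posts stand upright within about 1 mm of their disc centres, smallest nearest the mould and largest at the far end, with the lever fully down and about 35 s of the 107 s used.

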